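# Nest the camp pans and lift the set by its bail

## Task

Pack up the three-piece steel camp pan set: stand the middle pan in the big pot and the small pan in the middle one, each set down (not dropped) flat on the floor of the next, with both pan handles pointing away from the side where the pot's wire handle lies. Then swing the wire handle up, lift the whole nest by its wooden grip and finish while holding it there, level and still, at least 10 cm clear of the worktop, so that I can pull its bag up round it. Leave the other things on the worktop where they are.

Things in the scene. Friction and masses are not known exactly. Their poses are not given: they have to be found in the camera images.
- pot: The biggest steel vessel: round pot, outside diameter 150 mm (rim 155), inside 144, 85 mm tall, floor 4 mm thick, 420 g. No stick handle, but two ears that carry a swinging wire handle. Origin: centre of the underside; z up; y runs through the ears (86 mm from the axis); the wire handle starts on the -x side, which is turned to the robot or its right.
- bail (a joint): Swing of the pot's wire handle about the line through the ears, 80 mm above the pot's underside, rad. 0 = on its stop on the pot's -x side, 0.3 above level; 1.27 = straight up; 2.54 = lying on the +x side. Light friction; let go, it falls to a stop. Swung up from 0 to 1.27 it stays over the -x half, so pan handles within 60 degrees of the pot's +x are clear of it.
- grip: The turned wooden grip at the middle of the wire handle: a barrel 19 mm thick, 60 mm long, along the pot's y; it spins freely on the wire. Origin: its centre, 125 mm from the line through the ears: at rest 119 mm out on the pot's -x side and 117 mm above the pot's underside; upright 205 mm straight above the underside. Pinch it across its thickness, from above.
- pan_m: The middle pan: straight round steel pan, outside diameter 122 mm (rim 127), inside 116, 78 mm tall, walls and floor 3 mm, 150 g. Origin: centre of the underside; z up, x along its stick handle, which rises just outside the rim, then runs out sloping up 18 degrees to 120 mm high, 140 mm from the axis. In the pot its underside is 4 mm above the pot's; about 6 mm play.
- pan_m_grip (a point): Centre of the middle pan's handle sleeve (black plastic, 15 mm wide, 9 mm thick, 54 mm long; pinch it across its width from above): 112 mm from the pan's axis along its x, 111 mm above its underside. With the pan standing in the pot the handle passes 6 mm over the pot's rim.
- pan_s: The smallest pan: straight round steel pan, outside diameter 96 mm (rim 101), inside 90, 72 mm tall, walls and floor 3 mm, 100 g. Origin: centre of the underside; z up, x along its stick handle, which rises just outside the rim, then runs out sloping up 18 degrees to 114 mm high, 127 mm from the axis. In the middle pan its underside is 3 mm above that pan's; about 5 mm play.
- pan_s_grip (a point): Centre of the small pan's handle sleeve (black plastic, 15 mm wide, 9 mm thick, 54 mm long; pinch it across its width from above): 99 mm from the pan's axis along its x, 105 mm above its underside. Set down with its handle within about 15 degrees of the middle pan's, it may rest on that handle and not sit flat.
- mug: bystander: green and white mug, 83 mm wide, 94 mm tall. Leave it.
- tomato_tin: bystander: food tin, 75 mm across, 58 mm tall. Leave it.
- salt_shaker: bystander: glass shaker with a grey cap, 44 mm across, 90 mm tall. Leave it.
- flat_tin: bystander: flat tin, 63 x 105 x 26 mm. Leave it.
- teaspoon: bystander: steel teaspoon, 130 mm long. Leave it.
- wooden_spoon: bystander: wooden spoon, 310 mm long, lying at the back. Leave it.

How it is judged:
By the outcome, as a careful person would: the job done as asked, in the order asked, and still so for the second after the job is handed in, while the arm keeps its last pose, push and grip.
It also fails if it takes over 70 s, if anything falls off the work surface, if the arm or the gripper's body presses on something with over 40 N, if the wrist force passes 120 N, or if a joint passes its speed limit or range.

## Robot

A 6-joint arm with a two-finger parallel gripper is mounted at the origin on a cart in front of the work surface, level with it; the furniture and walls round the work are solid. World frame = base frame: x ahead of the robot, y to its left, z up, the work surface at z = 0. Lengths are in m, angles in degrees, forces in N, time in s.
With the tool pointing down it reaches from about 0.375 to 0.9 m from the base axis. Payload 3.1 kg.
Tool frame: the origin (TCP) lies on the centre line of the jaws, within the pads' length; the fingertips stand 17 mm ahead of it and the grasp point (between the pads) lies 2 mm behind it; z points along the fingers, y is the line along which they close (so a half turn about z gives the same grasp; the last joint's range is limited). The gripper opens to 87 mm and grips with 3 to 60 N. Pads are 19 mm wide; open, the fingers measure 117 mm over their backs; the gripper's body (75 mm by 190 mm) begins 51 mm behind the grasp point.
Start: joints at [-80.014, 30.224, 82.088, -0, 67.689, -10.227], TCP at [0.216, -0.586, 0.24] pointing down, gripper open.
Joint ranges: [-176.69, 176.69], [-43.24, 126.21], [12.49, 139.97], [-82, 262], [0, 151.66], [-163.58, 163.58]. Speed limits (degrees/s): [159.86, 159.86, 180, 180, 180, 180].

## Interface

Orientations are given as a 3x3 rotation matrix whose columns are the frame's x, y, z axes.
In Python, from rig import bot, imaging, finder gives the robot as it stands. The module is installed in compiled form; this text tells all that it offers.
- The arm moves only by the tool play_rows, never from a script. Its argument "motion" is a list that holds one entry, the list of rows, each a list of 6 numbers: the shift along the tool's x, y, z in a scale on which 1.0 is 0.5 m, then the turn, a rotation vector about the tool's x, y, z in fractions of the full range, 1 being 90 degrees. In form: [[[dx, dy, dz, wx, wy, wz], ...]]. A call has 1 to 8 rows; each row is the pose to reach, as a shift and turn from the pose commanded when the call began, along the tool's axes at that moment; what a row does not reach only later rows make up. A row lasts 1/12 s, in which the tool goes at most 41.7 mm and 7.16 degrees, less where a joint would pass 70% of its speed; a pose out of reach is approached as far as the arm can. A call with a gripper value outside its range is refused whole. "fingers" is the finger opening in m, from 0 to 0.087, set as the call begins (left out, the last holds). The fingers move at their own pace and stop on an object; the grip force is fixed at half the most. Time passes only in rows, so rows that repeat a pose let the fingers close. It gives the time, the measured TCP pose, the force, the opening and the grip force at its end, in the units of the state.
- bot.read_state(): the state, without advancing time (a new reading comes with each control period).
- imaging.capture(name): name is "scene" or "top" or "wrist"; returns a dict with "frame" (400x640x3 uint8, red, green, blue), "camera_matrix" (3x3 intrinsics, pixels), "k1" (the pictures are not rectified: a ray, as slopes to the right and down, at radius r is drawn at 1 + k1 r^2 times it, then the intrinsics apply), "R" (3x3) and "t" (3): a world point X has camera coordinates R X + t. Camera axes: x right, y down, z forward; pixel columns grow to the right and rows downward; lengths in m; the calibration is good to about 2 mm. A picture is of the moment at which its call begins. There is no depth.
- bot.hand_in(): hands the job in; it is judged then, once.
Trained networks look in the newest picture that a camera, given by its name, has taken for a name from the list of things; names that differ only in an ending like _2 or _b are one class to them, and where a whole thing is asked for, a point or a joint stands for the part that bears it (a point fixed in the world has none). Each returns a list of dicts, best first, with "confidence" (0 to 1); they miss things now and then, are a little off and sometimes report something else, mostly with a low value. They report only what shows in the picture. A call takes as long as a camera call.
- finder.recognise(camera, name): "at" ([x, y, z] in m, in world coordinates, good to about 4 mm: the middle of the surface that is visible of it).
- finder.outline_of(camera, name): "pixels" (400x640 bool, what is visible of it).
The state is a dict: "time_s": time; "joint_positions": joint angles; "qvel": joint speeds; "tau": joint torques, N m; "position": TCP position; "tcp_rot": TCP orientation; "force": force on the tool from outside, world axes, zero at the start; "moment": the same for the moment, N m; "opening": opening from 0.0 (shut) to 1.0 (fully open); "grasp_force": force on a finger pad.
Only numpy, scipy, OpenCV 4.12 (cv2) and the standard library are available. Lean on these libraries where they do the work, as an engineer would, in place of code of your own. Each camera call takes 0.05 s, during which the arm holds its last target. There are 200 camera calls.

## Working session

There is one attempt and no reset: what is moved stays moved. The work goes in short steps, Python scripts to look and compute and a tool call to move; the robot and the scene stay as the last step left them, time stands still between calls to the robot, and variables do not carry over. Pictures are saved under pics/ and viewed, at most 10 in all, crops included, and the job is handed in when it is done.

Besides the shell and the picture viewer there is one more tool, called after ">>>" as name(argument=value, ...) on one line, values as JSON. play_rows: Moves the arm, as the interface text tells. Its arguments: {"type":"object","properties":{"motion":{"type":"array"},"fingers":{"type":"number"}},"required":["motion"]}

```bash
mkdir -p pics; cat > h.py <<'E'
import numpy as np, cv2
from rig import bot, imaging, finder
def cap(n):
    c=imaging.capture(n); return c
def save(c,f): cv2.imwrite('pics/'+f+'.png',cv2.cvtColor(c['frame'],cv2.COLOR_RGB2BGR))
def proj(c,X):
    p=np.atleast_2d(X)@np.array(c['R']).T+c['t']; s=p[:,:2]/p[:,2:]
    s=s*(1+c['k1']*(s**2).sum(1,keepdims=True)); K=np.array(c['camera_matrix'])
    return s@K[:2,:2].T+K[:2,2]
def ray(c,uv):
    d=np.array([c['k1'],0,0,0,0],float)
    s=cv2.undistortPoints(np.array(uv,float).reshape(-1,1,2),np.array(c['camera_matrix'],float),d).reshape(-1,2)
    R=np.array(c['R']); o=-R.T@np.array(c['t'])
    v=np.c_[s,np.ones(len(s))]@R; return o,v/np.linalg.norm(v,axis=1,keepdims=True)
def atz(c,uv,z):
    o,v=ray(c,uv); return o+v*((z-o[2])/v[:,2:])
def tri(c1,u1,c2,u2):
    o1,v1=ray(c1,[u1]);o2,v2=ray(c2,[u2]);v1=v1[0];v2=v2[0]
    s=np.linalg.lstsq(np.c_[v1,-v2],o2-o1,rcond=None)[0]
    a=o1+s[0]*v1;b=o2+s[1]*v2; return (a+b)/2,np.linalg.norm(a-b)
E
python3 - <<'E'
from h import *
np.set_printoptions(precision=4,suppress=True)
print(bot.read_state())
for n in ['top','scene','wrist']:
    c=cap(n); save(c,n+'0'); print(n,np.array(c['camera_matrix']).tolist(),c['k1'],-np.array(c['R']).T@c['t'])
    for o in ['pot','bail','grip','pan_m','pan_m_grip','pan_s','pan_s_grip','mug','tomato_tin','salt_shaker','flat_tin','teaspoon','wooden_spoon']:
        print(o,[(np.round(d['at'],3).tolist(),round(d['confidence'],2)) for d in finder.recognise(n,o)[:2]])
E
```

```text
{'time_s': 0.0, 'joint_positions': array([-80.0136,  30.2778,  82.1569,  -0.0005,  67.6875, -10.2273]), 'qvel': array([-0.0088,  0.0356,  0.0391, -0.0243, -0.0158, -0.0249]), 'tau': array([ -0.0007, -44.0046, -17.6589,   0.0632,   0.0581,  -0.0001]), 'position': array([ 0.2159, -0.5858,  0.2386]), 'tcp_rot': array([[ 0.9384,  0.3455, -0.0004],
       [ 0.3455, -0.9384,  0.0021],
       [ 0.0004, -0.0021, -1.    ]]), 'force': array([-0.3861, -0.5998,  0.8412]), 'moment': array([ 0.0059, -0.0119,  0.0239]), 'grasp_force': 0.0, 'opening': 0.9999472380001849}
top [[376.9075220924363, 0.0, 317.9118226894826], [0.0, 376.9075220924363, 198.0458927060894], [0.0, 0.0, 1.0]] -0.07044991377053608 [ 0.3942 -0.1327  1.4871]
pot [([0.39, 0.039, 0.023], 0.59), ([0.603, 0.045, 0.003], 0.56)]
bail [([0.517, -0.034, 0.119], 0.75)]
grip [([0.505, -0.036, 0.124], 0.5)]
pan_m [([0.416, -0.213, 0.002], 0.88), ([0.51, 0.235, 0.006], 0.6)]
pan_m_grip [([0.51, 0.236, 0.002], 0.65), ([0.41, -0.398, 0.005], 0.43)]
pan_s [([0.416, -0.213, 0.002], 0.88), ([0.51, 0.235, 0.006], 0.6)]
pan_s_grip [([0.418, -0.216, 
[... 769 characters left out ...]
.039], 0.76)]
pan_s_grip [([0.414, -0.193, 0.04], 0.63)]
mug [([0.347, -0.533, 0.026], 0.59)]
tomato_tin []
salt_shaker [([0.636, 0.298, 0.049], 0.62), ([0.601, 0.058, 0.042], 0.5)]
flat_tin [([0.391, 0.028, 0.024], 0.78)]
teaspoon [([0.406, -0.4, 0.005], 0.6)]
wooden_spoon [([0.781, 0.154, 0.015], 0.64)]
wrist [[337.3980605398384, 0.0, 321.3644814715309], [0.0, 337.3980605398384, 202.35570248041478], [0.0, 0.0, 1.0]] -0.02777767335298548 [ 0.29   -0.5587  0.3849]
pot []
bail []
grip []
pan_m [([0.342, -0.534, 0.01], 0.72)]
pan_m_grip []
pan_s [([0.342, -0.534, 0.01], 0.72)]
pan_s_grip []
mug [([0.34, -0.534, 0.012], 0.76)]
tomato_tin []
salt_shaker []
flat_tin []
teaspoon []
wooden_spoon []
```

View pics/top0.png

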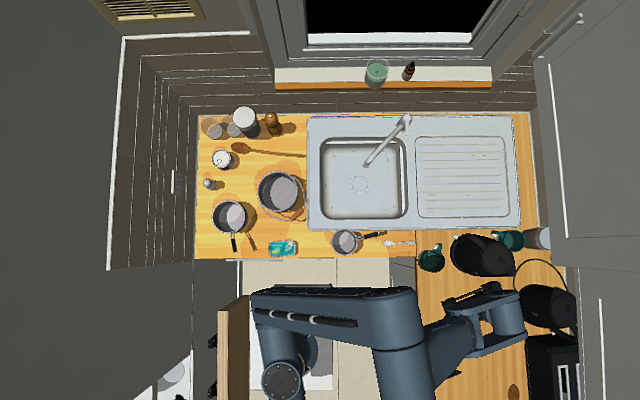

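View pics/scene0.png

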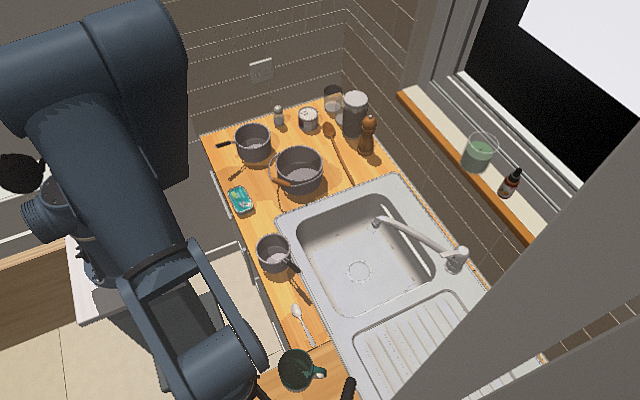

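The top view shows the big pot at about (282,193) with the bail on its lower-right side. The left pan is at (230,216) with its handle pointing down, and the right pan is at (346,242) with its handle pointing right. The scene view agrees. I'll move over the right pan for wrist views.

Careful with the scale: shifts go in shares of 0.5 m and turns go in shares of 90 degrees. That gives: 0.235 m is 0.47, -0.09 m is -0.18, -49 degrees is -0.5444.

>>> play_rows(motion=[[[0,0,-0.08,0,0,0],[0.06,-0.04,-0.14,0,0,-0.0778],[0.12,-0.08,-0.18,0,0,-0.1556],[0.19,-0.12,-0.18,0,0,-0.2333],[0.26,-0.16,-0.18,0,0,-0.3111],[0.33,-0.2,-0.18,0,0,-0.3889],[0.4,-0.24,-0.18,0,0,-0.4667],[0.47,-0.29,-0.18,0,0,-0.5444]]])

```text
time_s: 2.77
position: [0.3869, -0.3692, 0.3299]
tcp_rot: [[0.35, 0.937, 0.001], [0.937, -0.35, -0.001], [-0.001, 0.001, -1.0]]
force: [1.0, -1.4, -0.1]
opening: 1.001
grasp_force: 0.0
```

```bash
cat >> h.py <<'E'
np.set_printoptions(precision=4,suppress=True)
from scipy.spatial.transform import Rotation as Ro
def goal(p,az,tilt=0):
    """row from measured pose to TCP p, tool x at azimuth az (tool down); tilt about tool y (deg)"""
    s=bot.read_state(); R=s['tcp_rot']; a=np.radians(az)
    x=np.array([np.cos(a),np.sin(a),0]); z=np.array([0,0,-1.]); G=np.c_[x,np.cross(z,x),z]@Ro.from_euler('y',tilt,degrees=True).as_matrix()
    d=R.T@(np.array(p)-s['position']); w=Ro.from_matrix(R.T@G).as_rotvec(degrees=True)
    print('row',np.round(d,4),np.round(w,2),'at',s['position'],'F',np.round(s['force'],1),'t',round(s['time_s'],2))
E
python3 -c "
from h import *
goal([.44,-.30,.33],102)"
```

```text
row [ 0.0834  0.0256 -0.0001] [  0.07   0.06 -32.46] at [ 0.3869 -0.3692  0.3299] F [ 1.  -1.4 -0.1] t 2.77
```

In the tool's units: 0.083 m is 0.166, 0.07 m is 0.14, -32.5 degrees is -0.3611.

>>> play_rows(motion=[[[0.06,0.02,0,0,0,-0.0778],[0.1,0.04,0,0,0,-0.1556],[0.14,0.05,0,0,0,-0.2333],[0.166,0.0512,0,0,0,-0.3111],[0.166,0.0512,0,0,0,-0.3611],[0.166,0.0512,0,0,0,-0.3611],[0.166,0.0512,0,0,0,-0.3611],[0.166,0.0512,0,0,0,-0.3611]]])

```text
time_s: 3.43
position: [0.4389, -0.3022, 0.3296]
tcp_rot: [[-0.201, 0.98, 0.0], [0.98, 0.201, -0.0], [-0.0, 0.0, -1.0]]
force: [0.3, -0.3, 0.1]
opening: 1.002
grasp_force: 0.0
```

```bash
python3 - <<'E'
from h import *
c=cap('wrist'); save(c,'w1'); import pickle; pickle.dump(c,open('w1.pkl','wb'))
for o in ['pan_s','pan_m','pan_s_grip','pan_m_grip','teaspoon','pot','grip']:
    print(o,[(np.round(d['at'],3).tolist(),round(d['confidence'],2)) for d in finder.recognise('wrist',o)[:2]])
E
```

```text
pan_s [([0.414, -0.21, 0.005], 0.68)]
pan_m [([0.414, -0.21, 0.005], 0.68)]
pan_s_grip [([0.415, -0.21, 0.005], 0.78)]
pan_m_grip [([0.414, -0.208, 0.004], 0.56)]
teaspoon [([0.405, -0.396, 0.007], 0.85)]
pot [([0.404, -0.393, 0.006], 0.59)]
grip []
```

View pics/w1.png

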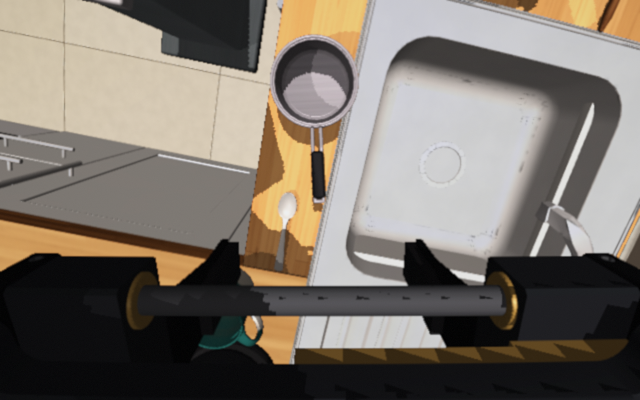

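The wrist view shows the right pan's rim centred at about (314,82), with its black sleeve running from (318,151) to (320,200). The teaspoon is at (287,215). I'll take a second, shifted view.

In the tool's units: 0.1 m is 0.2, 0.09 m is 0.18.

>>> play_rows(motion=[[[0.06,0,0,0,0,0],[0.12,0,0,0,0,0],[0.18,0,0,0,0,0],[0.2,0,0,0,0,0],[0.2,0,0,0,0,0],[0.2,0,0,0,0,0],[0.2,0,0,0,0,0]]])

```text
time_s: 4.42
position: [0.4195, -0.2054, 0.3299]
tcp_rot: [[-0.203, 0.979, 0.001], [0.979, 0.203, -0.002], [-0.002, 0.001, -1.0]]
force: [-0.2, 0.5, -0.8]
opening: 0.996
grasp_force: 0.0
```

```bash
cat >> h.py <<'E'
import pickle
def sleeve(c,uv,win=45,thr=45):
    """centroid+ends of the dark sleeve blob nearest uv"""
    g=c['frame'].max(2).astype(int); u,v=int(uv[0]),int(uv[1]); y0=max(v-win,0);x0=max(u-win,0)
    m=(g[y0:v+win,x0:u+win]<thr).astype(np.uint8)
    m=cv2.morphologyEx(m,cv2.MORPH_OPEN,np.ones((3,3),np.uint8))
    n,l,st,ce=cv2.connectedComponentsWithStats(m)
    i=1+np.argmin([np.hypot(*(ce[k]+[x0,y0]-uv))-0.05*st[k,4] for k in range(1,n)])
    r=cv2.minAreaRect(np.argwhere(l==i)[:,::-1].astype(np.float32)); 
    print('sleeve',ce[i]+[x0,y0],'area',st[i,4],'rect',np.round(r[0],1)+[x0,y0],np.round(r[1],1))
    return np.array(r[0])+[x0,y0]
def rim(c,P,r,z):
    """refine circle centre (P xy, radius r at height z) on the image gradient; returns centre"""
    from scipy.optimize import minimize
    g=cv2.GaussianBlur(cv2.cvtColor(c['frame'],cv2.COLOR_RGB2GRAY).astype(np.float32),(0,0),1.5)
    gm=np.hypot(cv2.Sobel(g,5,1,0),cv2.Sobel(g,5,0,1)); t=np.linspace(0,2*np.pi,180)
    def f(p):
        q=proj(c,np.c_[p[0]+r*np.cos(t),p[1]+r*np.sin(t),0*t+z]).astype(np.float32)
        return -cv2.remap(gm,q[:,0].reshape(1,-1),q[:,1].reshape(1,-1),1).clip(0,250).mean()
    G=[(f((P[0]+a,P[1]+b)),P[0]+a,P[1]+b) for a in np.arange(-.03,.031,.003) for b in np.arange(-.03,.031,.003)]
    b=min(G); s=minimize(f,b[1:],method='Nelder-Mead',options=dict(initial_simplex=[b[1:],(b[1]+.002,b[2]),(b[1],b[2]+.002)]))
    return s.x,s.fun
E
python3 - <<'E'
from h import *
a=pickle.load(open('w1.pkl','rb')); b=cap('wrist'); save(b,'w2'); pickle.dump(b,open('w2.pkl','wb'))
p=sleeve(a,(319,176)); P=atz(a,[p],.105)[0]; q=proj(b,P)[0]; print(P,q)
q=sleeve(b,q); print(tri(a,p,b,q))
for c in (a,b):
  for r in (.0505,.0635): 
    for z in (.060,.066,.072,.078,.084): print(r,z,rim(c,(.414,-.208),r,z))
E
```

```text
sleeve [317.5541 174.293 ] area 471 rect [317.6 174.5] [45.3 11.3]
[ 0.4337 -0.303   0.105 ] [317.1168 254.3638]
sleeve [317.2269 256.0556] area 432 rect [317.2 255.4] [43.3 10.7]
(array([ 0.4336, -0.3019,  0.1102]), np.float64(0.00015495650337126344))
0.0505 0.06 (array([ 0.4125, -0.2099]), np.float64(-112.2783203125))
0.0505 0.066 (array([ 0.4055, -0.2114]), np.float64(-100.82302856445312))
0.0505 0.072 (array([ 0.409 , -0.2136]), np.float64(-100.64096069335938))
0.0505 0.078 (array([ 0.4086, -0.2145]), np.float64(-98.57473754882812))
0.0505 0.084 (array([ 0.4088, -0.2155]), np.float64(-96.04802703857422))
0.0635 0.06 (array([ 0.425 , -0.2166]), np.float64(-77.92247009277344))
0.0635 0.066 (array([ 0.4252, -0.2175]), np.float64(-77.63197326660156))
0.0635 0.072 (array([ 0.4273, -0.2169]), np.float64(-78.23810577392578))
0.0635 0.078 (array([ 0.4284, -0.2169]), np.float64(-79.4189224243164))
0.0635 0.084 (array([ 0.4295, -0.2164]), np.float64(-79.63034057617188))
0.0505 0.06 (array([ 0.4112, -0.2148]), np.float64(-109.67837524414062))
0.0505 0.066 (array([ 0.4114, -0.2135]), np.float64(-108.70820617675781))
0.0505 0.072 (array([ 0.412 , -0.2121]), np.float64(-100.83023834228516))
0.0505 0.078 (array([ 0.414 , -0.2107]), np.float64(-90.99383544921875))
0.0505 0.084 (array([ 0.4168, -0.2044]), np.float64(-82.27723693847656))
0.0635 0.06 (array([ 0.4279, -0.2097]), np.float64(-64.7661361694336))
0.0635 0.066 (array([ 0.4286, -0.2085]), np.float64(-62.9736328125))
0.0635 0.072 (array([ 0.4292, -0.2073]), np.float64(-60.96134948730469))
0.0635 0.078 (array([ 0.3928, -0.2378]), np.float64(-62.17192840576172))
0.0635 0.084 (array([ 0.3922, -0.2361]), np.float64(-62.02960205078125))
```

In the tool's units: 0.126 m is 0.252, 0.108 m is 0.216.

>>> play_rows(motion=[[[0.06,0.05,-0.04,0,0,0],[0.12,0.1,-0.08,0,0,0],[0.18,0.15,-0.1,0,0,0],[0.23,0.2,-0.1,0,0,0],[0.252,0.216,-0.1,0,0,0],[0.252,0.216,-0.1,0,0,0],[0.252,0.216,-0.1,0,0,0],[0.252,0.216,-0.1,0,0,0]]])

```text
time_s: 5.13
position: [0.4989, -0.0598, 0.3791]
tcp_rot: [[-0.202, 0.979, -0.001], [0.979, 0.202, -0.001], [-0.0, -0.001, -1.0]]
force: [0.7, 0.7, -0.3]
opening: 0.999
grasp_force: 0.0
```

```bash
python3 - <<'E'
from h import *
b=cap('wrist'); save(b,'w3'); pickle.dump(b,open('w3.pkl','wb'))
for o in ['pot','bail','grip','pan_m_grip']: 
    for d in finder.outline_of('wrist',o)[:2]: 
        m=np.argwhere(d['pixels']); print(o,d['confidence'],len(m),m.mean(0)[::-1])
E
```

```text
pot 0.69 14043 [412.4515 102.0454]
bail 0.68 1352 [351.7766 133.4956]
grip 0.84 692 [336.8454 149.5202]
```

In the tool's units: 0.1175 m is 0.235, 0.11 m is 0.22.

>>> play_rows(motion=[[[0.06,0.012,0,0,0,0],[0.12,0.024,0,0,0,0],[0.18,0.036,0,0,0,0],[0.22,0.044,0,0,0,0],[0.235,0.0488,0,0,0,0],[0.235,0.0488,0,0,0,0],[0.235,0.0488,0,0,0,0],[0.235,0.0488,0,0,0,0]]])

```text
time_s: 6.05
position: [0.4992, 0.0601, 0.3795]
tcp_rot: [[-0.202, 0.979, 0.0], [0.979, 0.202, -0.001], [-0.001, -0.0, -1.0]]
force: [-0.2, -0.5, 0.1]
opening: 0.995
grasp_force: 0.0
```

```bash
python3 - <<'E'
from h import *
b=cap('wrist'); save(b,'w4'); pickle.dump(b,open('w4.pkl','wb'))
a=pickle.load(open('w3.pkl','rb'))
f=np.vstack([a['frame'],b['frame']])[:,:,::-1]; cv2.imwrite('pics/w34.png',cv2.resize(f,(480,600)))
for o in ['pot','bail','grip','pan_m_grip']: 
    for d in finder.outline_of('wrist',o)[:2]: 
        m=np.argwhere(d['pixels']); print(o,d['confidence'],len(m),m.mean(0)[::-1])
E
```

```text
pot 0.71 11706 [386.1764 191.3407]
pot 0.25 206 [461.5049   3.2621]
bail 0.7 1157 [328.7926 220.4097]
grip 0.71 573 [317.2408 239.925 ]
pan_m_grip 0.9 8442 [348.3436  36.5329]
```

View pics/w34.png

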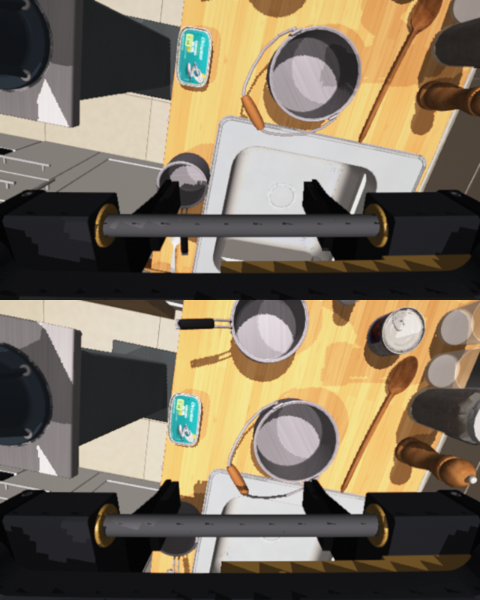

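The two wrist views (scaled 0.75) show the pot at (313,70) in the upper one, with the wooden grip at (252,112) and the wire running up to the ears. In the lower one, pan_m is at (270,330) with its sleeve at (195,324), and the flat tin sits between.

```bash
python3 - <<'E'
from h import *
a=pickle.load(open('w3.pkl','rb'));b=pickle.load(open('w4.pkl','rb'))
for c in (a,b):
  for z in (.079,.085,.091): print('pot',z,rim(c,(.605,.05),.0775,z))
for r,z in ((.0635,.078),(.0505,.072)): print('pan_m',rim(b,(.51,.235),r,z))
g,_=tri(a,(336.8,149.5),b,(317.2,239.9)); print('grip',g,_)
s=sleeve(b,(260,32)); print(s,atz(b,[s],.115))
# grip axis directions from outline colours (orange wood) 
for c,uv in ((a,(337,150)),(b,(317,240))):
  h=cv2.cvtColor(c['frame'],cv2.COLOR_RGB2HSV); x,y=int(uv[0])-30,int(uv[1])-30
  print(atz(c,[(326,129),(350,173)],.117) if c is a else '')
E
```

```text
pot 0.079 (array([0.5994, 0.0401]), np.float64(-122.30546569824219))
pot 0.085 (array([0.5982, 0.0377]), np.float64(-108.55303955078125))
pot 0.091 (array([0.5973, 0.0357]), np.float64(-101.75746154785156))
pot 0.079 (array([0.5998, 0.0364]), np.float64(-140.7642822265625))
pot 0.085 (array([0.5973, 0.0387]), np.float64(-144.17555236816406))
pot 0.091 (array([0.5944, 0.0407]), np.float64(-139.63433837890625))
pan_m (array([0.5033, 0.2306]), np.float64(-86.6075439453125))
pan_m (array([0.5044, 0.2174]), np.float64(-93.71538543701172))
grip [ 0.5114 -0.0337  0.1192] 0.0008817999089490292
sleeve [261.4556  31.613 ] area 540 rect [261.  32.] [12. 46.]
[261.  32.] [[0.4016 0.1959 0.115 ]]
[[ 0.4934 -0.0129  0.117 ]
 [ 0.5333 -0.0589  0.117 ]]
```

In the tool's units: 0.102 m is 0.204, 0.09 m is 0.18.

>>> play_rows(motion=[[[0.06,-0.03,0.01,0,0,0],[0.12,-0.06,0.02,0,0,0],[0.18,-0.09,0.03,0,0,0],[0.204,-0.1,0.04,0,0,0],[0.204,-0.1,0.04,0,0,0],[0.204,-0.1,0.04,0,0,0],[0.204,-0.1,0.04,0,0,0]]])

```text
time_s: 6.88
position: [0.4304, 0.1505, 0.36]
tcp_rot: [[-0.203, 0.979, 0.002], [0.979, 0.203, -0.0], [-0.001, 0.001, -1.0]]
force: [0.3, -0.3, -0.2]
opening: 1.002
grasp_force: 0.0
```

```bash
cat >> h.py <<'E'
def edge_pts(c,P,r,z,tol=.010,col=None):
    """per-direction strongest edge points scanned from outside in, around circle (P,r,z): returns world pts at z"""
    g=cv2.GaussianBlur(c['frame'].astype(np.float32),(0,0),1.0); t=np.radians(np.arange(0,360,3)); rr=np.arange(r+tol,r-tol,-.0005); out=[]
    for a in t:
        X=np.c_[P[0]+rr*np.cos(a),P[1]+rr*np.sin(a),0*rr+z]; q=proj(c,X).astype(np.float32)
        if (q.min()<2) or q[:,0].max()>637 or q[:,1].max()>397: continue
        s=cv2.remap(g,q[:,:1],q[:,1:],1)[:,0]; d=np.abs(np.gradient(s,axis=0)).sum(1)
        k=np.flatnonzero(d>.5*d.max())[0]; k=k+np.argmax(d[k:k+3])
        if d[k]>6: out.append(X[k])
    return np.array(out)
def fitc(c,P,r,z):
    from scipy.optimize import least_squares
    for tol in (.012,.008,.006):
        E=edge_pts(c,P,r,z,tol)
        s=least_squares(lambda p:np.hypot(E[:,0]-p[0],E[:,1]-p[1])-p[2],[*P,r],loss='soft_l1',f_scale=.001); P=s.x[:2]
    return s.x,len(E),np.median(np.abs(s.fun))
E
python3 - <<'E'
from h import *
c5=cap('wrist'); save(c5,'w5'); pickle.dump(c5,open('w5.pkl','wb'))
L=lambda n:pickle.load(open(n+'.pkl','rb'))
t=cap('top'); s=cap('scene'); pickle.dump(t,open('t1.pkl','wb')); pickle.dump(s,open('s1.pkl','wb'))
for n,c in (('w3',L('w3')),('w4',L('w4')),('top',t),('scene',s)): print('pot',n,*fitc(c,(.598,.038),.0775,.085))
for n,c in (('w4',L('w4')),('w5',c5),('top',t),('scene',s)): print('pan_m',n,*fitc(c,(.504,.23),.0635,.078))
for n,c in (('w1',L('w1')),('w2',L('w2')),('top',t),('scene',s)): print('pan_s',n,*fitc(c,(.411,-.213),.0505,.072))
b=L('w4'); u=sleeve(b,(260,32)); v=proj(c5,atz(b,[u],.112))[0]; v=sleeve(c5,v); print('sleeve_m',tri(b,u,c5,v))
goal([.40,.2,.2],180)
E
```

```text
pot w3 [0.599  0.041  0.0759] 120 0.001753208962836518
pot w4 [0.5952 0.0416 0.0793] 120 0.001277202672880444
pot top [0.6015 0.0407 0.0786] 112 0.0012386514472911836
pot scene [0.6019 0.0434 0.0794] 110 0.0015319005788885579
pan_m w4 [0.509  0.2248 0.0596] 79 0.0010154142363049332
pan_m w5 [0.5067 0.2278 0.0619] 119 0.002194410052140494
pan_m top [0.5052 0.2354 0.0689] 63 0.0004619813749536794
pan_m scene [0.5107 0.227  0.0648] 100 0.0011038180583522045
pan_s w1 [ 0.4091 -0.21    0.0475] 120 0.0008149135478040907
pan_s w2 [ 0.4108 -0.2101  0.0492] 120 0.0031782742844721004
pan_s top [ 0.4067 -0.213   0.0555] 74 0.0006508406103010941
pan_s scene [ 0.408  -0.2061  0.0516] 110 0.0016091055206267774
sleeve [261.4556  31.613 ] area 540 rect [261.  32.] [12. 46.]
sleeve [305.3948 125.9335] area 466 rect [305.4 125.8] [11. 43.]
sleeve_m (array([0.4009, 0.1968, 0.1098]), np.float64(0.0007442766896761422))
row [ 0.0549 -0.0199  0.1598] [  0.03   0.05 -78.38] at [0.4304 0.1503 0.3598] F [-0.6  0.3 -0.4] t 7.03
```

View pics/w5.png

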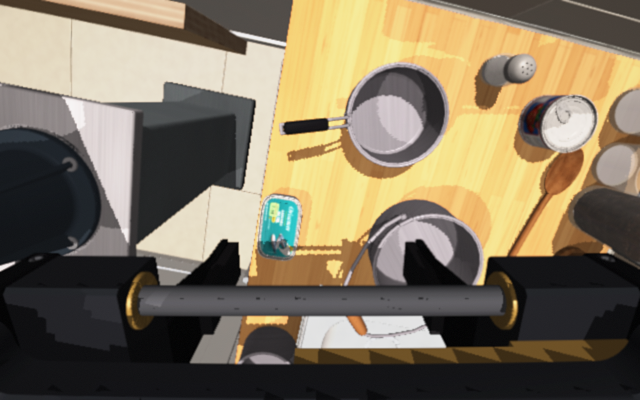

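View w5 shows pan_m at (396,115) with its sleeve at (305,126), and the salt shaker and tomato tin to the right. The triangulated sleeve is at (0.401, 0.197) and its handle azimuth is about 196°.

In the tool's units: 0.12 m is 0.24, 0.04 m is 0.08, -56 degrees is -0.6222.

>>> play_rows(motion=[[[0.02,0,0,0,0,-0.0778],[0.04,-0.02,0.02,0,0,-0.1556],[0.06,-0.03,0.04,0,0,-0.2333],[0.08,-0.04,0.08,0,0,-0.3111],[0.1,-0.04,0.12,0,0,-0.3889],[0.103,-0.04,0.16,0,0,-0.4667],[0.103,-0.04,0.2,0,0,-0.5444],[0.103,-0.04,0.24,0,0,-0.6222]]])

```text
time_s: 7.7
position: [0.4002, 0.1972, 0.2389]
tcp_rot: [[-0.927, 0.374, 0.001], [0.374, 0.927, 0.0], [-0.001, 0.001, -1.0]]
force: [1.0, 0.4, -0.9]
opening: 1.006
grasp_force: 0.0
```

```bash
python3 -c "
from h import *
goal([.4002,.1968,.15],195.7)"
```

```text
row [-0.0001 -0.0004  0.0889] [  0.01   0.07 -37.68] at [0.4002 0.1972 0.2389] F [ 1.   0.4 -0.9] t 7.7
```

In the tool's units: 0.075 m is 0.15, 0.01 m is 0.02, -37.7 degrees is -0.4189.

>>> play_rows(motion=[[[0,0,0.02,0,0,-0.0778],[0,0,0.04,0,0,-0.1556],[0,0,0.06,0,0,-0.2333],[0,0,0.09,0,0,-0.3111],[0,0,0.12,0,0,-0.3889],[0,0,0.15,0,0,-0.4189],[0,0,0.15,0,0,-0.4189],[0,0,0.15,0,0,-0.4189]]])

```text
time_s: 8.37
position: [0.3996, 0.197, 0.1641]
tcp_rot: [[-0.965, -0.263, -0.002], [-0.263, 0.965, -0.0], [0.002, 0.0, -1.0]]
force: [-0.1, -0.2, 0.8]
opening: 1.0
grasp_force: 0.0
```

```bash
python3 -c "
from h import *
goal([.4002,.1968,.109],195.7)"
```

```text
row [-0.0006 -0.0003  0.0551] [ 0.   -0.09 -0.44] at [0.3996 0.197  0.1641] F [-0.1 -0.2  0.8] t 8.37
```

In the tool's units: 0.055 m is 0.11, 0.05 m is 0.1.

>>> play_rows(motion=[[[0,0,0.03,0,0,0],[0,0,0.06,0,0,0],[0,0,0.084,0,0,0],[0,0,0.1,0,0,0],[0,0,0.11,0,0,0],[0,0,0.11,0,0,0]]])

```text
time_s: 8.87
position: [0.3995, 0.1974, 0.1093]
tcp_rot: [[-0.964, -0.265, -0.0], [-0.265, 0.964, -0.0], [0.0, 0.0, -1.0]]
force: [0.0, -0.8, 0.5]
opening: 0.997
grasp_force: 0.0
```

>>> play_rows(motion=[[[0,0,0,0,0,0],[0,0,0,0,0,0],[0,0,0,0,0,0],[0,0,0,0,0,0],[0,0,0,0,0,0],[0,0,0,0,0,0],[0,0,0,0,0,0],[0,0,0,0,0,0]]], fingers=0.0)

```text
time_s: 9.53
position: [0.3993, 0.1975, 0.1096]
tcp_rot: [[-0.964, -0.266, 0.0], [-0.266, 0.964, 0.0], [-0.0, 0.0, -1.0]]
force: [0.5, -0.4, 0.9]
opening: 0.474
grasp_force: 0.0
```

```bash
python3 -c "
from h import *
s=bot.read_state();print(s['position'],s['tcp_rot'],s['opening']*87,s['grasp_force'],s['force'],s['moment'])
for n in ['top','scene']: print(fitc(cap(n),(.508,.227),.0635,.078))
"
```

```text
[0.3993 0.1975 0.1096] [[-0.964  -0.2658  0.0002]
 [-0.2658  0.964   0.    ]
 [-0.0002  0.     -1.    ]] 41.2397606340459 0.0 [ 0.5301 -0.3977  0.9459] [ 0.1715 -0.1228  0.0487]
(array([0.5077, 0.2275, 0.0648]), 103, np.float64(0.0008639417140040712))
(array([0.5099, 0.2278, 0.0654]), 73, np.float64(0.0009525630290897202))
```

>>> play_rows(motion=[[[0,0,0,0,0,0],[0,0,0,0,0,0],[0,0,0,0,0,0],[0,0,0,0,0,0],[0,0,0,0,0,0],[0,0,0,0,0,0],[0,0,0,0,0,0],[0,0,0,0,0,0]]])

```text
time_s: 10.3
position: [0.3992, 0.1975, 0.1095]
tcp_rot: [[-0.964, -0.266, -0.0], [-0.266, 0.964, -0.0], [0.0, 0.0, -1.0]]
force: [-0.5, -0.1, -0.2]
opening: 0.17
grasp_force: 30.0
```

In the tool's units: -0.03 m is -0.06, -0.028 m is -0.056.

>>> play_rows(motion=[[[0,0,-0.006,0,0,0],[0,0,-0.016,0,0,0],[0,0,-0.03,0,0,0],[0,0,-0.044,0,0,0],[0,0,-0.056,0,0,0],[0,0,-0.06,0,0,0],[0,0,-0.06,0,0,0],[0,0,-0.06,0,0,0]]])

```text
time_s: 10.97
position: [0.3993, 0.1975, 0.1398]
tcp_rot: [[-0.964, -0.266, 0.0], [-0.266, 0.964, 0.0], [-0.0, -0.0, -1.0]]
force: [0.4, -0.7, -1.3]
opening: 0.162
grasp_force: 30.0
```

```bash
python3 -c "
from h import *
s=bot.read_state();print(s['position'],s['opening']*87,s['grasp_force'],s['force'],s['moment'])
c=cap('scene');save(c,'s2')
f=cv2.resize(c['frame'][60:220,190:350],(640,640))[:600,:,::-1];cv2.imwrite('pics/s2c.png',f)
"
```

```text
[0.3993 0.1975 0.1398] 14.063917322938918 29.989982899278402 [ 0.362  -0.6603 -1.3142] [0.1078 0.0792 0.0034]
```

View pics/s2c.png

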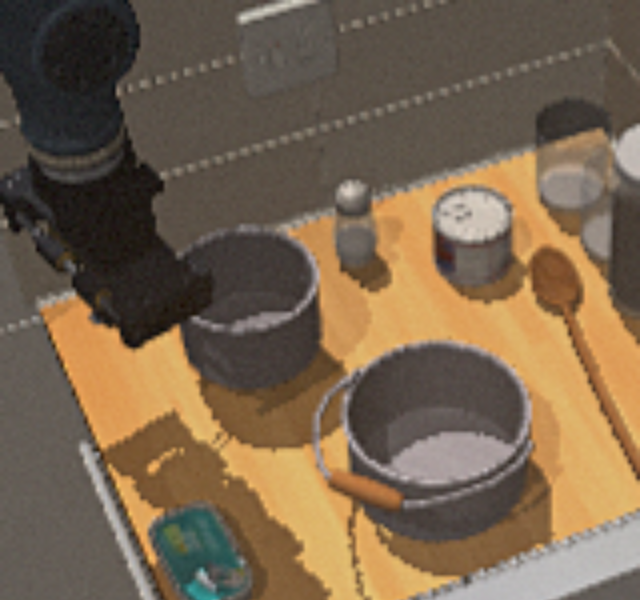

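Pan_m is lifted and hanging at about (255,300) in the crop, near level and clear of the pot.

In the tool's units: -0.12 m is -0.24, -0.118 m is -0.236, 36 degrees is 0.4.

>>> play_rows(motion=[[[0,0,-0.03,0,0,0.0222],[0,0,-0.07,0,0,0.0667],[-0.012,-0.006,-0.116,0,0,0.1222],[-0.036,-0.018,-0.16,0,0,0.1778],[-0.066,-0.034,-0.2,0,0,0.2333],[-0.1,-0.05,-0.224,0,0,0.2889],[-0.134,-0.068,-0.236,0,0,0.3444],[-0.164,-0.084,-0.24,0,0,0.4]]])

```text
time_s: 11.68
position: [0.4911, 0.1788, 0.2608]
tcp_rot: [[-0.935, 0.356, 0.003], [0.356, 0.935, 0.0], [-0.002, 0.001, -1.0]]
force: [-0.2, -0.4, -1.6]
opening: 0.167
grasp_force: 30.0
```

```bash
python3 -c "
from h import *
goal([.6093,.1543,.26],85.3)"
```

```text
row [-0.1192  0.0192  0.0011] [ 0.16  0.07 73.87] at [0.4911 0.1788 0.2608] F [-0.2 -0.4 -1.6] t 11.68
```

In the tool's units: -0.103 m is -0.206, -0.07 m is -0.14, 45 degrees is 0.5.

>>> play_rows(motion=[[[-0.024,0.004,0,0,0,0.0556],[-0.052,0.008,0,0,0,0.1222],[-0.082,0.014,0,0,0,0.1889],[-0.112,0.018,0,0,0,0.2556],[-0.14,0.022,0,0,0,0.3222],[-0.166,0.026,0,0,0,0.3889],[-0.188,0.03,0,0,0,0.4444],[-0.206,0.034,0,0,0,0.5]]])

```text
time_s: 12.35
position: [0.5924, 0.1582, 0.2585]
tcp_rot: [[-0.409, 0.913, -0.001], [0.913, 0.409, 0.0], [0.001, -0.001, -1.0]]
force: [0.2, -0.2, -2.1]
opening: 0.166
grasp_force: 30.0
```

```bash
python3 -c "
from h import *
goal([.6093,.1543,.22],85.3)"
```

```text
row [-0.0105  0.0139  0.0385] [-0.07 -0.03 28.83] at [0.5924 0.1582 0.2585] F [ 0.2 -0.2 -2.1] t 12.35
```

In the tool's units: 0.0385 m is 0.077, 0.03 m is 0.06, 28.8 degrees is 0.32.

>>> play_rows(motion=[[[-0.006,0.006,0,0,0,0.0556],[-0.01,0.012,0.01,0,0,0.1222],[-0.016,0.02,0.024,0,0,0.1889],[-0.02,0.026,0.04,0,0,0.2556],[-0.021,0.0278,0.06,0,0,0.3],[-0.021,0.0278,0.072,0,0,0.32],[-0.021,0.0278,0.077,0,0,0.32],[-0.021,0.0278,0.077,0,0,0.32]]])

```text
time_s: 13.02
position: [0.608, 0.1547, 0.2195]
tcp_rot: [[0.076, 0.997, -0.003], [0.997, -0.076, 0.0], [-0.0, -0.003, -1.0]]
force: [0.0, -0.5, -1.8]
opening: 0.167
grasp_force: 30.0
```

```bash
python3 - <<'E'
from h import *
goal([.6093,.1543,.20],85.3)
t=cap('top');s=cap('scene'); z=.2205-.1095
for c,n in ((t,'top'),(s,'scene')):
    for dz in (0,.006): print(n,'pan rim',*fitc(c,(.600,.0415),.0635,z+.078+dz))
    print('pot',*fitc(c,(.600,.0415),.0775,.085))
def ov(c,x,y,w):
    f=c['frame'].copy(); k=4; f=cv2.resize(f[y:y+w,x:x+w],None,fx=k,fy=k)[:,:,::-1].copy(); a=np.linspace(0,6.283,120)
    for r,zz,col in ((.0635,z+.078,(0,0,255)),(.061,z,(0,255,255)),(.0775,.085,(0,255,0)),(.075,0,(255,0,0))):
        q=(proj(c,np.c_[.6+r*np.cos(a),.0415+r*np.sin(a),0*a+zz])-[x,y]+.5)*k
        cv2.polylines(f,[q.astype(int)],True,col,1)
    return f
cv2.imwrite('pics/ov1.png',np.hstack([ov(t,230,130,100),ov(s,245,100,100)]))
E
```

```text
row [-0.0003  0.0013  0.0195] [-0.17  0.01  0.35] at [0.608  0.1547 0.2195] F [ 0.  -0.5 -1.8] t 13.02
top pan rim [0.5963 0.0396 0.0666] 76 0.0009500376570299035
top pan rim [0.5952 0.0389 0.0664] 80 0.001196205066431047
pot [0.6032 0.0384 0.0829] 82 0.00039761445241405513
scene pan rim [0.599  0.0376 0.0663] 65 0.0007518414633062576
scene pan rim [0.5968 0.0319 0.0658] 68 0.0008419417319471753
pot [0.6044 0.0536 0.0801] 48 0.002457298735850648
```

View pics/ov1.png

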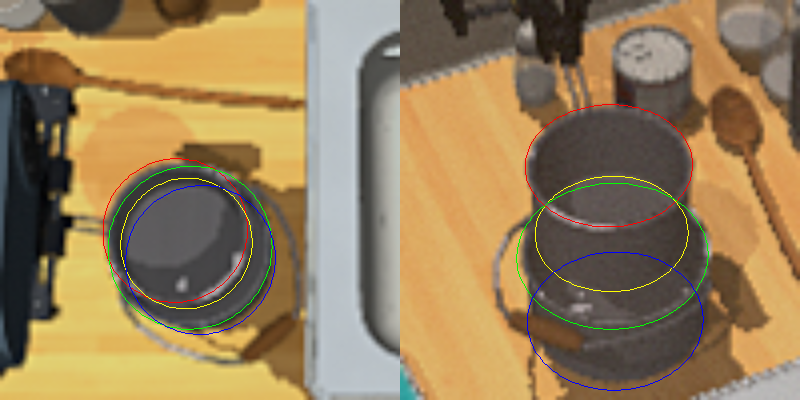

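The overlay shows the pan's rim following the red expected circle, sitting about 3 mm towards the lower right, and the pot's rim on the green one. I'll correct by about +3 mm in x and y and lower slowly.

In the tool's units: 0.059 m is 0.118, 0.003 m is 0.006.

>>> play_rows(motion=[[[0.003,0.003,0.006,0,0,0],[0.006,0.006,0.02,0,0,0],[0.006,0.006,0.04,0,0,0],[0.006,0.006,0.062,0,0,0],[0.006,0.006,0.084,0,0,0],[0.006,0.006,0.102,0,0,0],[0.006,0.006,0.114,0,0,0],[0.006,0.006,0.118,0,0,0]]])

```text
time_s: 13.78
position: [0.6111, 0.1573, 0.1601]
tcp_rot: [[0.077, 0.997, -0.003], [0.997, -0.077, -0.0], [-0.0, -0.003, -1.0]]
force: [-0.8, 0.1, -1.1]
opening: 0.164
grasp_force: 30.0
```

In the tool's units: 0.033 m is 0.066, 0.031 m is 0.062.

>>> play_rows(motion=[[[0,0,0.008,0,0,0],[0,0,0.02,0,0,0],[0,0,0.034,0,0,0],[0,0,0.046,0,0,0],[0,0,0.056,0,0,0],[0,0,0.062,0,0,0],[0,0,0.066,0,0,0],[0,0,0.066,0,0,0]]])

```text
time_s: 14.45
position: [0.6118, 0.1574, 0.1285]
tcp_rot: [[0.077, 0.997, -0.001], [0.997, -0.077, -0.0], [-0.0, -0.001, -1.0]]
force: [0.0, -0.0, -1.0]
opening: 0.168
grasp_force: 30.0
```

```bash
python3 - <<'E'
from h import *
s=bot.read_state();print(s['position'],s['force'],s['moment'],s['time_s'])
t=cap('top');s=cap('scene')
for c in (t,s): print(*fitc(c,(.600,.0415),.0635,.096),*fitc(c,(.600,.0415),.0775,.085))
E
```

```text
[0.6118 0.1574 0.1285] [ 0.0027 -0.0432 -0.9932] [ 0.1461 -0.129  -0.023 ] 14.45
[0.6022 0.0461 0.0687] 77 0.0004564229946893428 [0.599  0.0398 0.0826] 76 0.00046787506940136614
[0.601  0.0439 0.0688] 69 0.00043518027503204604 [0.6013 0.0427 0.0802] 66 0.0008217979825782679
```

In the tool's units: 0.012 m is 0.024, 0.011 m is 0.022.

>>> play_rows(motion=[[[0,0,0.004,0,0,0],[0,0,0.01,0,0,0],[0,0,0.016,0,0,0],[0,0,0.02,0,0,0],[0,0,0.022,0,0,0],[0,0,0.024,0,0,0],[0,0,0.024,0,0,0]]])

```text
time_s: 15.13
position: [0.612, 0.1574, 0.1168]
tcp_rot: [[0.076, 0.997, -0.0], [0.997, -0.076, -0.0], [-0.0, -0.0, -1.0]]
force: [-0.2, -0.0, -1.3]
opening: 0.165
grasp_force: 30.0
```

>>> play_rows(motion=[[[0,0,0.002,0,0,0],[0,0,0.004,0,0,0],[0,0,0.006,0,0,0],[0,0,0.006,0,0,0]]])

```text
time_s: 15.47
position: [0.6123, 0.1577, 0.1142]
tcp_rot: [[0.076, 0.997, 0.001], [0.997, -0.076, 0.0], [0.0, 0.001, -1.0]]
force: [-0.4, 1.5, 0.5]
opening: 0.166
grasp_force: 30.0
```

In the tool's units: 0.001 m is 0.002, 0.0005 m is 0.001.

>>> play_rows(motion=[[[0,0,0.001,0,0,0],[0,0,0.002,0,0,0],[0,0,0.002,0,0,0],[0,0,0.002,0,0,0]]])

```text
time_s: 15.8
position: [0.6124, 0.1577, 0.1136]
tcp_rot: [[0.076, 0.997, 0.001], [0.997, -0.076, 0.0], [0.0, 0.001, -1.0]]
force: [-0.1, 1.6, 3.4]
opening: 0.169
grasp_force: 30.0
```

>>> play_rows(motion=[[[0,0,0,0,0,0],[0,0,0,0,0,0],[0,0,0,0,0,0],[0,0,0,0,0,0],[0,0,0,0,0,0],[0,0,0,0,0,0]]], fingers=0.045)

```text
time_s: 16.3
position: [0.612, 0.1573, 0.1129]
tcp_rot: [[0.077, 0.997, -0.0], [0.997, -0.077, -0.0], [-0.0, -0.0, -1.0]]
force: [-0.0, -0.2, 0.5]
opening: 0.487
grasp_force: 0.0
```

>>> play_rows(motion=[[[0,0,-0.02,0,0,0],[0,0,-0.06,0,0,0],[0,0,-0.12,0,0,0],[0,0,-0.2,0,0,0],[0,0,-0.28,0,0,0],[0,0,-0.34,0,0,0],[0,0,-0.36,0,0,0],[0,0,-0.36,0,0,0]]])

```text
time_s: 16.97
position: [0.6139, 0.1577, 0.2976]
tcp_rot: [[0.076, 0.997, 0.009], [0.997, -0.076, 0.001], [0.001, 0.009, -1.0]]
force: [-0.5, -0.3, -1.1]
opening: 0.515
grasp_force: 0.0
```

```bash
python3 - <<'E'
from h import *
t=cap('top');s=cap('scene')
for c in (t,s): print(*fitc(c,(.602,.0415),.0635,.082),*fitc(c,(.600,.0415),.0775,.085))
f=lambda c,x,y:cv2.resize(c['frame'][y:y+100,x:x+100],None,fx=4,fy=4)[:,:,::-1]
cv2.imwrite('pics/p1.png',np.hstack([f(t,230,130),f(s,245,100)]))
goal([.4336,-.302,.26],105)
E
```

```text
[0.6028 0.0425 0.0692] 62 0.0004870217840893462 [0.601  0.0344 0.0825] 79 0.0006961344279671766
[0.6026 0.0504 0.0689] 71 0.00034993632621382886 [0.6048 0.0427 0.0794] 75 0.0011049653456302738
row [-0.4716 -0.1419  0.0327] [ -0.08   0.   -19.39] at [0.6112 0.1574 0.2924] F [-0.1 -0.7 -0.4] t 17.07
```

View pics/p1.png

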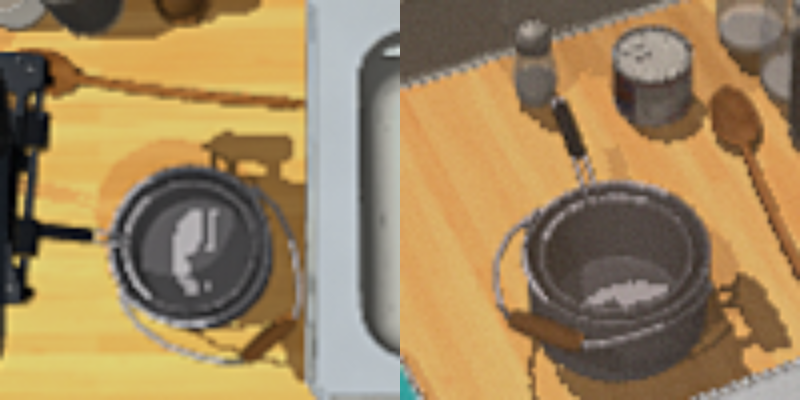

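The pan is nested concentrically in the pot with its handle pointing left (+y), and the bail is untouched. Now the small pan.

In the tool's units: -0.315 m is -0.63, -0.275 m is -0.55, -19.4 degrees is -0.2156.

>>> play_rows(motion=[[[-0.07,-0.02,0,0,0,-0.0333],[-0.15,-0.044,0,0,0,-0.0667],[-0.23,-0.07,0,0,0,-0.1],[-0.31,-0.094,0,0,0,-0.1333],[-0.39,-0.116,0,0,0,-0.1667],[-0.47,-0.14,0,0,0,-0.2],[-0.55,-0.164,0,0,0,-0.2156],[-0.63,-0.188,0,0,0,-0.2156]]], fingers=0.06)

```text
time_s: 17.73
position: [0.4919, -0.1496, 0.2903]
tcp_rot: [[-0.26, 0.966, -0.005], [0.966, 0.26, 0.003], [0.004, -0.004, -1.0]]
force: [0.6, -1.2, 0.8]
opening: 0.688
grasp_force: 0.0
```

```bash
python3 -c "
from h import *
goal([.434,-.303,.22],105)"
```

```text
row [-0.1334 -0.0955  0.0701] [-0.25 -0.24  0.08] at [ 0.4919 -0.1496  0.2903] F [ 0.6 -1.2  0.8] t 17.73
```

>>> play_rows(motion=[[[-0.06,-0.044,0.02,0,0,0],[-0.12,-0.088,0.05,0,0,0],[-0.18,-0.13,0.08,0,0,0],[-0.23,-0.164,0.11,0,0,0],[-0.256,-0.184,0.13,0,0,0],[-0.2668,-0.191,0.14,0,0,0],[-0.2668,-0.191,0.14,0,0,0],[-0.2668,-0.191,0.14,0,0,0]]])

```text
time_s: 18.4
position: [0.4362, -0.3011, 0.2217]
tcp_rot: [[-0.259, 0.966, -0.002], [0.966, 0.259, 0.003], [0.004, -0.001, -1.0]]
force: [0.1, 0.3, -0.5]
opening: 0.693
grasp_force: 0.0
```

```bash
python3 - <<'E'
from h import *
w=cap('wrist');t=cap('top');s=cap('scene')
for c in (w,t,s): print(*fitc(c,(.409,-.210),.0505,.072))
for x in ([.4336,-.302,.1095],): print(proj(w,x),proj(s,x))
d=np.array([np.cos(np.radians(-75)),np.sin(np.radians(-75))])
# dark sleeve in wrist
g=w['frame'].max(2); m=(g<45); q=proj(w,[[.4336-.02*d[0],-.302-.02*d[1],.103],[.4336,-.302,.1095]]);print(q)
save(w,'w6'); goal([.434,-.303,.103],105)
E
```

```text
[ 0.4075 -0.2096  0.0476] 120 0.0007946512135579252
[ 0.4041 -0.2142  0.0554] 55 0.00034287377775249483
[ 0.4111 -0.2045  0.0532] 66 0.0012710985085092469
[[319.5112 205.595 ]] [[293.0826 266.3957]]
[[319.5373 179.3646]
 [319.5112 205.595 ]]
row [-0.001  -0.0038  0.1204] [ 0.02 -0.    0.12] at [ 0.4374 -0.3011  0.2234] F [ 0.6 -0.1  0.4] t 18.55
```

View pics/w6.png

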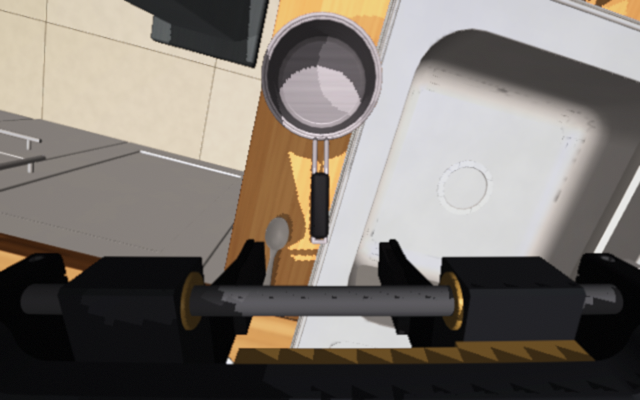

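The wrist view shows the small pan at (321,75), with its sleeve centred at (320,206), as predicted, and vertical in the picture, so it's aligned. I'll descend and close.

In the tool's units: 0.1204 m is 0.2408, -0.0039 m is -0.0078.

>>> play_rows(motion=[[[0,-0.004,0.04,0,0,0],[0,-0.0078,0.09,0,0,0],[0,-0.0078,0.14,0,0,0],[0,-0.0078,0.18,0,0,0],[0,-0.0078,0.21,0,0,0],[0,-0.0078,0.23,0,0,0],[0,-0.0078,0.2408,0,0,0],[0,-0.0078,0.2408,0,0,0]]])

```text
time_s: 19.22
position: [0.4333, -0.3026, 0.1023]
tcp_rot: [[-0.26, 0.966, -0.001], [0.966, 0.26, 0.001], [0.001, -0.0, -1.0]]
force: [-0.0, -0.2, 0.2]
opening: 0.692
grasp_force: 0.0
```

>>> play_rows(motion=[[[0,0,0,0,0,0],[0,0,0,0,0,0],[0,0,0,0,0,0],[0,0,0,0,0,0],[0,0,0,0,0,0],[0,0,0,0,0,0],[0,0,0,0,0,0],[0,0,0,0,0,0]]], fingers=0.0)

```text
time_s: 19.88
position: [0.4331, -0.3035, 0.1027]
tcp_rot: [[-0.259, 0.966, 0.0], [0.966, 0.259, -0.0], [-0.0, 0.0, -1.0]]
force: [2.0, 0.7, 0.1]
opening: 0.172
grasp_force: 25.3
```

>>> play_rows(motion=[[[0,0,0,0,0,0],[0,0,0,0,0,0],[0,0,0,0,0,0],[0,0,0,0,0,0]]])

```text
time_s: 20.22
position: [0.4331, -0.3035, 0.1027]
tcp_rot: [[-0.259, 0.966, 0.0], [0.966, 0.259, -0.0], [-0.0, 0.0, -1.0]]
force: [-0.8, -1.2, 0.2]
opening: 0.172
grasp_force: 29.9
```

```bash
python3 - <<'E'
from h import *
w=cap('wrist')
print(*fitc(w,(.408,-.210),.0505,.072)); goal([.434,-.303,.103],105)
E
```

```text
[ 0.4049 -0.2096  0.0476] 79 0.0005212726864839215
row [ 0.0003  0.001  -0.0003] [0.   0.02 0.02] at [ 0.4331 -0.3035  0.1027] F [ 0.2 -0.3  1.1] t 20.27
```

```bash
python3 - <<'E'
from h import *
t=pickle.load(open('t1.pkl','rb'));s=pickle.load(open('s1.pkl','rb'))
print(tri(t,(366,165),s,(374,221)),tri(t,(407,118),s,(460,252)))
E
```

```text
(array([ 0.6832, -0.2891,  0.1481]), np.float64(0.0012673677551117168)) (array([ 0.8719, -0.4557,  0.1002]), np.float64(0.00559294845337399))
```

In the tool's units: -0.15 m is -0.3, -0.13 m is -0.26.

>>> play_rows(motion=[[[0,0,-0.006,0,0,0],[0,0,-0.02,0,0,0],[0,0,-0.05,0,0,0],[0,0,-0.09,0,0,0],[0,0,-0.14,0,0,0],[0,0,-0.2,0,0,0],[0,0,-0.26,0,0,0],[0,0,-0.3,0,0,0]]])

```text
time_s: 20.93
position: [0.4336, -0.3038, 0.2558]
tcp_rot: [[-0.259, 0.966, 0.002], [0.966, 0.259, -0.003], [-0.003, 0.002, -1.0]]
force: [0.2, -1.4, -1.4]
opening: 0.163
grasp_force: 29.9
```

```bash
python3 - <<'E'
from h import *
w=cap('wrist')
for z in (.215,.222): print(*fitc(w,(.408,-.210),.0505,z))
goal([.6997,.036,.26],175.3)
E
```

```text
[ 0.4056 -0.2094  0.0498] 81 0.0004415128511183336
[ 0.4058 -0.2103  0.0479] 79 0.000446098608801751
row [ 0.2609  0.3441 -0.0016] [ -0.07   0.63 -70.27] at [ 0.435  -0.3052  0.2591] F [ 1.  -0.3  1.1] t 20.98
```

In the tool's units: 0.158 m is 0.316, 0.003 m is 0.006, -31 degrees is -0.3444.

>>> play_rows(motion=[[[0.006,0.008,0,0,0,-0.0111],[0.022,0.028,0,0,0,-0.0333],[0.048,0.062,0,0,0,-0.0667],[0.082,0.108,0,0,0,-0.1222],[0.12,0.158,0,0,0,-0.1778],[0.16,0.21,0,0,0,-0.2333],[0.2,0.264,0,0,0,-0.2889],[0.24,0.316,0,0,0,-0.3444]]])

```text
time_s: 21.65
position: [0.5544, -0.1434, 0.2502]
tcp_rot: [[-0.724, 0.69, -0.004], [0.69, 0.724, 0.003], [0.005, -0.001, -1.0]]
force: [-0.3, -1.0, -1.0]
opening: 0.164
grasp_force: 29.9
```

```bash
python3 -c "
from h import *
goal([.6997,.036,.25],175.3)"
```

```text
row [0.0186 0.2301 0.0001] [  0.04  -0.29 -38.93] at [ 0.5544 -0.1434  0.2502] F [-0.3 -1.  -1. ] t 21.65
```

In the tool's units: 0.218 m is 0.436, 0.005 m is 0.01, -38 degrees is -0.4222.

>>> play_rows(motion=[[[0.004,0.06,0,0,0,-0.0556],[0.01,0.12,0,0,0,-0.1111],[0.014,0.18,0,0,0,-0.1667],[0.02,0.24,0,0,0,-0.2222],[0.024,0.3,0,0,0,-0.2778],[0.028,0.356,0,0,0,-0.3333],[0.032,0.404,0,0,0,-0.3889],[0.036,0.436,0,0,0,-0.4222]]])

```text
time_s: 22.32
position: [0.693, 0.0268, 0.2493]
tcp_rot: [[-0.995, 0.097, -0.004], [0.097, 0.995, 0.002], [0.005, 0.002, -1.0]]
force: [-0.6, 0.1, -0.4]
opening: 0.167
grasp_force: 29.9
```

In the tool's units: 0.012 m is 0.024, 0.011 m is 0.022, -1 degrees is -0.0111.

>>> play_rows(motion=[[[0,0.014,0,0,0,-0.0056],[0,0.022,0,0,0,-0.0111],[0,0.024,0,0,0,-0.0111],[0,0.024,0,0,0,-0.0111]]])

```text
time_s: 22.65
position: [0.6931, 0.0348, 0.2517]
tcp_rot: [[-0.996, 0.087, -0.003], [0.087, 0.996, 0.0], [0.003, -0.0, -1.0]]
force: [-0.1, -0.8, -1.2]
opening: 0.17
grasp_force: 29.9
```

```bash
python3 - <<'E'
from h import *
goal([.6997,.036,.22],175.3)
w=cap('wrist');t=cap('top');s=cap('scene'); z=bot.read_state()['position'][2]-.1027+.072
for n,c in (('w',w),('t',t),('s',s)):
    print(n,'pan_s',*fitc(c,(.6025,.044),.0505,z),'pan_m',*fitc(c,(.6025,.044),.0635,.082))
f=lambda c,x,y:cv2.resize(c['frame'][y:y+100,x:x+100],None,fx=4,fy=4)[:,:,::-1]
cv2.imwrite('pics/p2.png',np.hstack([f(t,230,130),f(s,245,100)]))
E
```

```text
row [-0.0066  0.0018  0.0317] [-0.01 -0.15 -0.31] at [0.6931 0.0348 0.2517] F [-0.1 -0.8 -1.2] t 22.65
w pan_s [0.5945 0.0359 0.0525] 82 0.0010562732617112845 pan_m [0.6072 0.0413 0.0672] 113 0.001989320269124545
t pan_s [0.6023 0.0438 0.0554] 60 0.0005892190433607128 pan_m [0.6039 0.0419 0.0675] 51 0.0009444361878224866
s pan_s [0.5962 0.0419 0.0529] 102 0.001575183435288674 pan_m [0.6033 0.0503 0.0687] 75 0.0004194912455647293
```

View pics/p2.png

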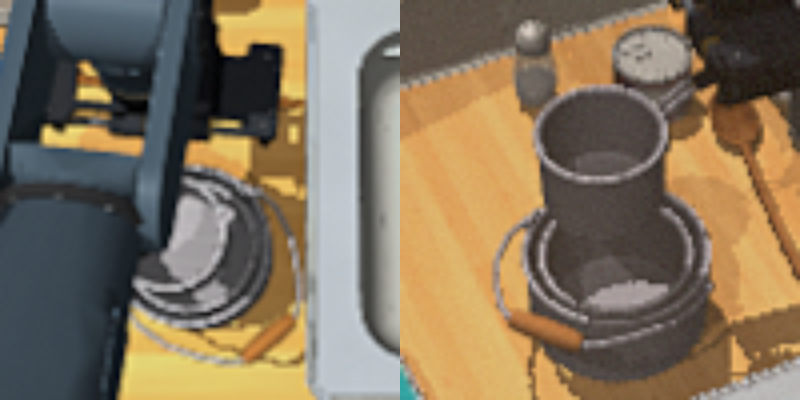

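The top and scene views show the small pan above the nest, at (600,130) in the scene half, offset as computed. I'll shift it and start lowering.

In the tool's units: 0.058 m is 0.116, 0.043 m is 0.086.

>>> play_rows(motion=[[[-0.006,0.004,0.006,0,0,0],[-0.01,0.006,0.02,0,0,0],[-0.0132,0.0076,0.04,0,0,0],[-0.0132,0.0076,0.064,0,0,0],[-0.0132,0.0076,0.086,0,0,0],[-0.0132,0.0076,0.104,0,0,0],[-0.0132,0.0076,0.114,0,0,0],[-0.0132,0.0076,0.116,0,0,0]]])

```text
time_s: 23.47
position: [0.7001, 0.038, 0.1924]
tcp_rot: [[-0.996, 0.087, -0.004], [0.087, 0.996, 0.0], [0.004, 0.0, -1.0]]
force: [0.4, -0.1, -0.7]
opening: 0.17
grasp_force: 29.9
```

```bash
python3 - <<'E'
from h import *
goal([.700,.038,.135],175.3)
w=cap('wrist');s=cap('scene'); z=bot.read_state()['position'][2]-.1027+.072
for n,c in (('w',w),('s',s)):
    print(n,'pan_s',*fitc(c,(.6025,.044),.0505,z),'pan_m',*fitc(c,(.6025,.044),.0635,.082),'pot',*fitc(c,(.6,.0415),.0775,.085))
save(w,'w7')
E
```

```text
row [-0.0001 -0.      0.0574] [ 0.   -0.21 -0.29] at [0.7001 0.038  0.1924] F [ 0.4 -0.1 -0.7] t 23.47
w pan_s [0.6066 0.0396 0.0526] 83 0.0014382461414234327 pan_m [0.5984 0.0468 0.0673] 85 0.0012407629635148854 pot [0.5977 0.0343 0.0794] 79 0.0013883938147584846
s pan_s [0.6043 0.0458 0.0533] 111 0.0019774843110109477 pan_m [0.6021 0.0448 0.0685] 52 0.0004786184047749775 pot [0.6004 0.0327 0.0815] 73 0.0016214963861306136
```

View pics/w7.png

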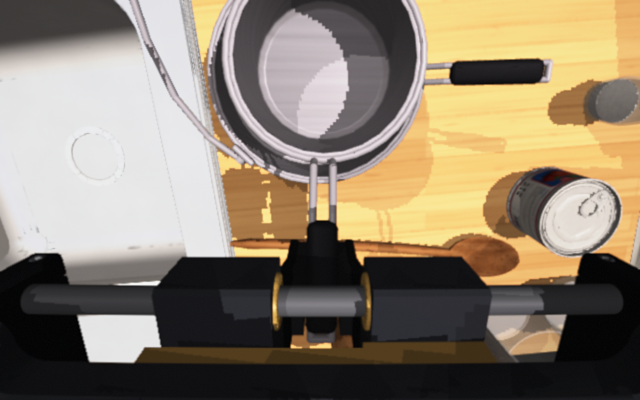

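The wrist view shows the small pan's rim spanning columns 222-425, centred near x=322, with its bottom at row 163. The pot's left edge is at 208 and its bottom at 183. pan_m's handle is to the right, clear of it.

```bash
python3 - <<'E'
from h import *
w=cap('wrist');a=np.linspace(0,6.283,400); zz=.1924-.1027
def box(P,r,z):
    q=proj(w,np.c_[P[0]+r*np.cos(a),P[1]+r*np.sin(a),0*a+z]); return q.min(0),q.max(0)
print('pan_s',box((.6025,.044),.0505,zz+.072)); print('pan_m',box((.6025,.044),.0635,.082)); print('pot',box((.601,.0415),.0775,.085))
E
```

```text
pan_s (array([213.6714, -54.8063]), array([419.2015, 164.9005]))
pan_m (array([229.5712, -25.1224]), array([406.4855, 162.4535]))
pot (array([204.8559, -53.1641]), array([423.7361, 179.4492]))
```

In the tool's units: 0.061 m is 0.122, 0.044 m is 0.088.

>>> play_rows(motion=[[[0,-0.002,0.008,0,0,0],[0,-0.004,0.024,0,0,0],[0,-0.004,0.044,0,0,0],[0,-0.004,0.066,0,0,0],[0,-0.004,0.088,0,0,0],[0,-0.004,0.106,0,0,0],[0,-0.004,0.118,0,0,0],[0,-0.004,0.122,0,0,0]]])

```text
time_s: 24.28
position: [0.7, 0.0361, 0.1315]
tcp_rot: [[-0.996, 0.087, -0.003], [0.087, 0.996, 0.0], [0.003, 0.0, -1.0]]
force: [-0.0, 0.0, -2.2]
opening: 0.17
grasp_force: 29.9
```

In the tool's units: 0.017 m is 0.034, 0.003 m is 0.006.

>>> play_rows(motion=[[[0,0,0.006,0,0,0],[0,0,0.014,0,0,0],[0,0,0.022,0,0,0],[0,0,0.028,0,0,0],[0,0,0.032,0,0,0],[0,0,0.034,0,0,0],[0,0,0.034,0,0,0]]])

```text
time_s: 24.87
position: [0.7009, 0.036, 0.1165]
tcp_rot: [[-0.996, 0.087, -0.0], [0.087, 0.996, 0.0], [0.0, -0.0, -1.0]]
force: [0.4, -0.1, -1.4]
opening: 0.169
grasp_force: 29.9
```

In the tool's units: 0.0045 m is 0.009, 0.004 m is 0.008.

>>> play_rows(motion=[[[0,0,0.002,0,0,0],[0,0,0.004,0,0,0],[0,0,0.006,0,0,0],[0,0,0.008,0,0,0],[0,0,0.009,0,0,0],[0,0,0.009,0,0,0]]])

```text
time_s: 25.37
position: [0.7009, 0.0359, 0.112]
tcp_rot: [[-0.996, 0.087, -0.0], [0.087, 0.996, 0.0], [0.0, -0.0, -1.0]]
force: [0.0, -0.4, -1.6]
opening: 0.169
grasp_force: 29.9
```

In the tool's units: 0.0015 m is 0.003, 0.001 m is 0.002.

>>> play_rows(motion=[[[0,0,0.001,0,0,0],[0,0,0.002,0,0,0],[0,0,0.003,0,0,0],[0,0,0.003,0,0,0]]])

```text
time_s: 25.7
position: [0.7013, 0.0359, 0.1108]
tcp_rot: [[-0.996, 0.087, 0.001], [0.087, 0.996, -0.0], [-0.001, 0.0, -1.0]]
force: [0.8, 0.1, 0.2]
opening: 0.167
grasp_force: 29.9
```

In the tool's units: 0.0012 m is 0.0024, 0.001 m is 0.002.

>>> play_rows(motion=[[[0,0,0.001,0,0,0],[0,0,0.002,0,0,0],[0,0,0.0024,0,0,0],[0,0,0.0024,0,0,0]]])

```text
time_s: 26.03
position: [0.7018, 0.0358, 0.11]
tcp_rot: [[-0.996, 0.087, 0.002], [0.087, 0.996, -0.0], [-0.002, -0.0, -1.0]]
force: [1.4, -0.2, 1.1]
opening: 0.17
grasp_force: 29.8
```

>>> play_rows(motion=[[[0,0,0,0,0,0],[0,0,0,0,0,0],[0,0,0,0,0,0],[0,0,0,0,0,0],[0,0,0,0,0,0],[0,0,0,0,0,0]]], fingers=0.045)

```text
time_s: 26.53
position: [0.7008, 0.036, 0.1093]
tcp_rot: [[-0.996, 0.087, -0.001], [0.087, 0.996, 0.0], [0.001, 0.0, -1.0]]
force: [-0.6, -0.2, 0.9]
opening: 0.486
grasp_force: 0.0
```

In the tool's units: -0.17 m is -0.34, -0.16 m is -0.32.

>>> play_rows(motion=[[[0,0,-0.02,0,0,0],[0,0,-0.06,0,0,0],[0,0,-0.12,0,0,0],[0,0,-0.2,0,0,0],[0,0,-0.27,0,0,0],[0,0,-0.32,0,0,0],[0,0,-0.34,0,0,0],[0,0,-0.34,0,0,0]]])

```text
time_s: 27.2
position: [0.7026, 0.0359, 0.2838]
tcp_rot: [[-0.996, 0.087, 0.008], [0.087, 0.996, -0.001], [-0.008, -0.0, -1.0]]
force: [0.4, -0.1, 0.3]
opening: 0.516
grasp_force: 0.0
```

```bash
python3 - <<'E'
from h import *
w=cap('wrist');pickle.dump(w,open('w8.pkl','wb'));s=cap('scene'); save(w,'w8')
for n,c in (('w',w),('s',s)):
    print(n,'pan_s',*fitc(c,(.6025,.044),.0505,.079),'pan_m',*fitc(c,(.6025,.044),.0635,.082),'pot',*fitc(c,(.6,.0415),.0775,.085))
f=lambda c,x,y:cv2.resize(c['frame'][y:y+100,x:x+100],None,fx=4,fy=4)[:,:,::-1]
cv2.imwrite('pics/p3.png',np.hstack([f(s,245,100),cv2.resize(w['frame'][:300],(600,400))[:,50:450,::-1]]))
goal([.46,-.08,.26],130)
E
```

```text
w pan_s [0.6023 0.0487 0.0528] 120 0.0008552004785425324 pan_m [0.6025 0.0426 0.0634] 108 0.00013700003291564067 pot [0.5998 0.0337 0.0798] 94 0.0013583793868704175
s pan_s [0.6006 0.0403 0.0538] 70 0.0019938674205124685 pan_m [0.6015 0.0461 0.0677] 60 0.0005319309851917614 pot [0.6024 0.0366 0.0824] 101 0.0007439895640319327
row [ 0.2291 -0.1365  0.0189] [-0.04 -0.1  45.02] at [0.7002 0.0361 0.2784] F [-0.6  0.3 -0.6] t 27.3
```

View pics/p3.png

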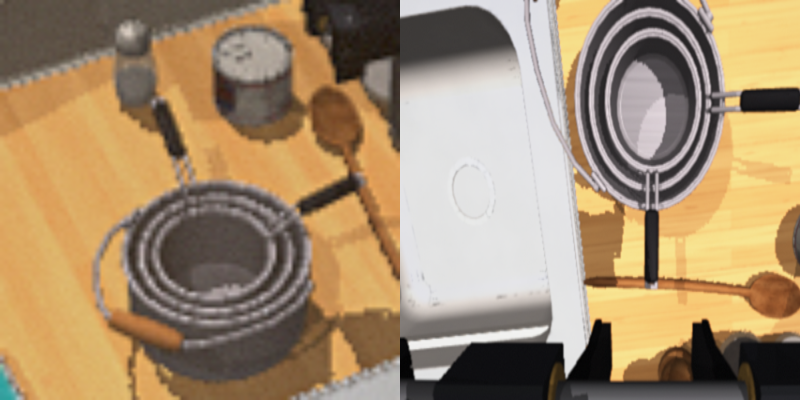

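Both halves show all three vessels nested concentrically and flat. The pan handles point away from the bail: the middle pan's to +y and the small pan's to +x. Now the bail grip.

In the tool's units: -0.1386 m is -0.2772, 0.1385 m is 0.277, 45 degrees is 0.5.

>>> play_rows(motion=[[[0.03,-0.03,0,0,0,0.0556],[0.07,-0.07,0,0,0,0.1333],[0.12,-0.12,0,0,0,0.2111],[0.17,-0.17,0,0,0,0.2889],[0.22,-0.22,0,0,0,0.3667],[0.26,-0.26,0,0,0,0.4444],[0.277,-0.2772,0,0,0,0.5],[0.277,-0.2772,0,0,0,0.5]]], fingers=0.05)

```text
time_s: 27.97
position: [0.5472, -0.091, 0.2767]
tcp_rot: [[-0.639, 0.769, -0.007], [0.769, 0.64, 0.002], [0.006, -0.004, -1.0]]
force: [-1.0, -0.6, -0.3]
opening: 0.574
grasp_force: 0.0
```

```bash
python3 - <<'E'
from h import *
w8=pickle.load(open('w8.pkl','rb')); e=atz(w8,[(263.5,139),(378.7,11)],.083); print('ears',e,e.mean(0)[:2],np.degrees(np.arctan2(*(e[1]-e[0])[1::-1])))
w=cap('wrist'); pickle.dump(w,open('w9.pkl','wb'))
for d in finder.outline_of('wrist','grip')[:2]:
    m=np.argwhere(d['pixels'])[:,::-1]; u=m.mean(0); print(d['confidence'],len(m),u,atz(w,[u],.117))
    r=cv2.minAreaRect(m.astype(np.float32)); print(r); bp=cv2.boxPoints(r); print(atz(w,bp,.117))
a=pickle.load(open('w3.pkl','rb')); print(tri(a,(336.8,149.5),w,u))
for o in ('grip',): print(finder.recognise('wrist',o)[:2])
goal([.511,-.0345,.16],130.3)
E
```

```text
ears [[ 0.6559 -0.0192  0.083 ]
 [ 0.549   0.1019  0.083 ]] [0.6024 0.0413] 131.426557585055
0.87 1406 [333.2589 117.1956] [[ 0.511  -0.0336  0.117 ]]
((333.5, 117.5), (71.0, 21.0), 90.0)
[[ 0.4852 -0.0169  0.117 ]
 [ 0.499  -0.0053  0.117 ]
 [ 0.5389 -0.0515  0.117 ]
 [ 0.5243 -0.0636  0.117 ]]
(array([ 0.5108, -0.0336,  0.1205]), np.float64(9.16685901200014e-05))
[{'at': [0.5118, -0.0363, 0.124], 'confidence': 0.94}]
row [0.0677 0.005  0.1182] [-0.03 -0.13 -0.17] at [ 0.551  -0.0896  0.2781] F [-0.2 -0.2  0.8] t 28.12
```

In the tool's units: 0.12 m is 0.24, 0.115 m is 0.23.

>>> play_rows(motion=[[[0.02,0.002,0.01,0,0,0],[0.06,0.004,0.04,0,0,0],[0.1,0.008,0.09,0,0,0],[0.126,0.01,0.15,0,0,0],[0.136,0.01,0.2,0,0,0],[0.136,0.01,0.23,0,0,0],[0.136,0.01,0.24,0,0,0],[0.136,0.01,0.24,0,0,0]]], fingers=0.038)

```text
time_s: 28.78
position: [0.5103, -0.0334, 0.1578]
tcp_rot: [[-0.645, 0.764, -0.003], [0.764, 0.645, 0.001], [0.003, -0.002, -1.0]]
force: [-0.1, 0.2, -0.2]
opening: 0.438
grasp_force: 0.0
```

```bash
python3 -c "
from h import *
goal([.511,-.034,.115],130.3)"
```

```text
row [-0.001   0.0002  0.0428] [-0.11 -0.18 -0.16] at [ 0.5103 -0.0334  0.1578] F [-0.1  0.2 -0.2] t 28.78
```

In the tool's units: 0.0428 m is 0.0856, -0.001 m is -0.002.

>>> play_rows(motion=[[[-0.002,0,0.016,0,0,0],[-0.002,0,0.04,0,0,0],[-0.002,0,0.064,0,0,0],[-0.002,0,0.08,0,0,0],[-0.002,0,0.0856,0,0,0],[-0.002,0,0.0856,0,0,0]]])

```text
time_s: 29.28
position: [0.5119, -0.0356, 0.1164]
tcp_rot: [[-0.643, 0.766, -0.0], [0.766, 0.643, 0.0], [0.0, -0.0, -1.0]]
force: [-0.4, 0.5, -0.2]
opening: 0.438
grasp_force: 0.0
```

>>> play_rows(motion=[[[0,0,0,0,0,0],[0,0,0,0,0,0],[0,0,0,0,0,0],[0,0,0,0,0,0],[0,0,0,0,0,0],[0,0,0,0,0,0],[0,0,0,0,0,0],[0,0,0,0,0,0]]], fingers=0.0)

```text
time_s: 29.95
position: [0.5124, -0.0356, 0.117]
tcp_rot: [[-0.643, 0.766, 0.002], [0.766, 0.643, -0.0], [-0.001, 0.001, -1.0]]
force: [1.5, 2.1, 1.9]
opening: 0.203
grasp_force: 30.0
```

In the tool's units: -0.0691 m is -0.1382, -0.0616 m is -0.1232.

>>> play_rows(motion=[[[0,0.007,-0.0198,0,0,0],[0,0.018,-0.0436,0,0,0],[0,0.0316,-0.066,0,0,0],[0,0.0472,-0.087,0,0,0],[0,0.0652,-0.106,0,0,0],[0,0.0848,-0.1232,0,0,0],[0,0.1064,-0.1382,0,0,0],[0,0.1064,-0.1382,0,0,0]]])

```text
time_s: 30.62
position: [0.5532, -0.0011, 0.187]
tcp_rot: [[-0.644, 0.765, 0.001], [0.765, 0.644, -0.001], [-0.001, 0.0, -1.0]]
force: [-1.4, -1.5, 5.0]
opening: 0.197
grasp_force: 30.0
```

```bash
python3 - <<'E'
from h import *
goal([.6018,.0413,.203],130)
s=cap('scene'); print('pot',*fitc(s,(.602,.0413),.0775,.085)); print(bot.read_state()['grasp_force'])
E
```

```text
row [ 0.0012  0.0645 -0.016 ] [0.   0.08 0.09] at [ 0.5532 -0.0011  0.187 ] F [-1.4 -1.5  5. ] t 30.62
pot [0.6016 0.0424 0.0804] 60 0.0015135367867217947
30.00089711335022
```

In the tool's units: 0.065 m is 0.13, 0.0645 m is 0.129.

>>> play_rows(motion=[[[0,0.0228,-0.0148,0,0,0],[0,0.047,-0.025,0,0,0],[0,0.072,-0.0326,0,0,0],[0,0.0976,-0.0376,0,0,0],[0,0.115,-0.0394,0,0,0],[0,0.129,-0.04,0,0,0],[0,0.13,-0.04,0,0,0],[0,0.13,-0.04,0,0,0]]])

```text
time_s: 31.33
position: [0.6024, 0.0401, 0.2056]
tcp_rot: [[-0.643, 0.766, 0.0], [0.766, 0.643, -0.001], [-0.001, -0.0, -1.0]]
force: [0.9, -1.1, 3.6]
opening: 0.201
grasp_force: 30.0
```

```bash
python3 - <<'E'
from h import *
goal([.6018,.0413,.35],130.3)
print(bot.read_state()['grasp_force'],bot.read_state()['moment'])
E
```

```text
row [ 0.0012  0.0003 -0.1444] [-0.01  0.04 -0.27] at [0.6024 0.0401 0.2056] F [ 0.9 -1.1  3.6] t 31.33
30.000441741944996 [-0.1532 -0.2564 -0.087 ]
```

In the tool's units: -0.02 m is -0.04, -0.001 m is -0.002.

>>> play_rows(motion=[[[0,0,-0.002,0,0,0],[0,0,-0.005,0,0,0],[0,0,-0.009,0,0,0],[0,0,-0.014,0,0,0],[0,0,-0.022,0,0,0],[0,0,-0.03,0,0,0],[0,0,-0.036,0,0,0],[0,0,-0.04,0,0,0]]])

```text
time_s: 32.0
position: [0.6025, 0.0404, 0.2264]
tcp_rot: [[-0.643, 0.766, 0.001], [0.766, 0.643, -0.0], [-0.001, 0.0, -1.0]]
force: [0.5, -0.7, -7.0]
opening: 0.201
grasp_force: 30.0
```

In the tool's units: -0.063 m is -0.126, -0.054 m is -0.108.

>>> play_rows(motion=[[[0,0,-0.006,0,0,0],[0,0,-0.016,0,0,0],[0,0,-0.03,0,0,0],[0,0,-0.048,0,0,0],[0,0,-0.068,0,0,0],[0,0,-0.088,0,0,0],[0,0,-0.108,0,0,0],[0,0,-0.126,0,0,0]]])

```text
time_s: 32.67
position: [0.6025, 0.0404, 0.2904]
tcp_rot: [[-0.643, 0.766, 0.001], [0.766, 0.643, -0.0], [-0.001, 0.001, -1.0]]
force: [0.2, 1.2, -6.9]
opening: 0.204
grasp_force: 30.0
```

In the tool's units: -0.05 m is -0.1, -0.047 m is -0.094.

>>> play_rows(motion=[[[0,0,-0.02,0,0,0],[0,0,-0.04,0,0,0],[0,0,-0.058,0,0,0],[0,0,-0.074,0,0,0],[0,0,-0.086,0,0,0],[0,0,-0.094,0,0,0],[0,0,-0.1,0,0,0],[0,0,-0.1,0,0,0]]])

```text
time_s: 33.33
position: [0.6024, 0.0404, 0.3393]
tcp_rot: [[-0.643, 0.766, 0.001], [0.766, 0.643, -0.0], [-0.0, 0.0, -1.0]]
force: [-0.4, 0.5, -7.1]
opening: 0.2
grasp_force: 30.0
```

```bash
python3 - <<'E'
from h import *
st=bot.read_state(); dz=st['position'][2]-.2055; print(st['position'],st['force'],st['moment'],st['grasp_force'],dz)
from scipy.optimize import least_squares
s=cap('scene');t=cap('top')
# rim plane fit in the scene view: circle of radius r in 3D with tilt about the ear axis
ax=np.array([np.cos(np.radians(130.3)),np.sin(np.radians(130.3)),0]); px=np.array([ax[1],-ax[0],0])
g=cv2.GaussianBlur(cv2.cvtColor(s['frame'],cv2.COLOR_RGB2GRAY).astype(np.float32),(0,0),1)
gm=np.hypot(cv2.Sobel(g,5,1,0),cv2.Sobel(g,5,0,1)); a=np.linspace(0,6.283,240)
piv=np.array([st['position'][0],st['position'][1],.08+dz])
def sc(tilt,off):
    T=np.radians(tilt); u=px*np.cos(T)-np.array([0,0,1])*np.sin(T); n=px*np.sin(T)+np.array([0,0,1])*np.cos(T); tot=0
    for r,h in ((.0775,.005),(.0635,.002),(.0505,-.001)):
        P=piv+off+n*h+r*(np.outer(np.cos(a),u)+np.outer(np.sin(a),ax)); q=proj(s,P).astype(np.float32)
        tot+=cv2.remap(gm,q[:,:1],q[:,1:],1).clip(0,250).mean()
    return tot
best=sorted([(sc(T,np.array([i,j,k])*.003),T,i,j,k) for T in range(-20,31,2) for i in (-2,-1,0,1,2) for j in (-2,-1,0,1,2) for k in (-1,0,1)],reverse=True)
B={}
for b in best: B.setdefault(b[1],b)
print('tilt>0: handles side down'); [print(np.round(b,1)) for b in list(B.values())[:6]]
save(s,'s9')
E
```

```text
[0.6024 0.0404 0.3393] [-0.383   0.489  -7.1124] [ 0.0271 -0.1417  0.0339] 29.998824521899223 0.1337597778348548
tilt>0: handles side down
[246.9   2.    1.   -2.    1. ]
[245.4   4.    1.   -2.    1. ]
[244.7   6.    1.   -1.    1. ]
[241.4   0.    1.   -2.    1. ]
[241.1  -4.    2.    2.    1. ]
[241.1  -6.    2.    2.    1. ]
```

>>> play_rows(motion=[[[0,0,0,0,0,0],[0,0,0,0,0,0],[0,0,0,0,0,0],[0,0,0,0,0,0],[0,0,0,0,0,0],[0,0,0,0,0,0],[0,0,0,0,0,0],[0,0,0,0,0,0]]])

```text
time_s: 34.1
position: [0.6022, 0.0404, 0.3388]
tcp_rot: [[-0.643, 0.766, 0.0], [0.766, 0.643, -0.0], [-0.0, 0.0, -1.0]]
force: [0.2, 0.1, -6.5]
opening: 0.198
grasp_force: 30.0
```

```bash
python3 - <<'E'
from h import *
a=cap('scene'); [cap('top') for _ in range(5)]; b=cap('scene')
d=cv2.absdiff(cv2.GaussianBlur(a['frame'],(5,5),0),cv2.GaussianBlur(b['frame'],(5,5),0)).max(2)[60:220,200:380]; print('diff',d.max(),(d>20).sum())
for o in ['mug','tomato_tin','salt_shaker','flat_tin','teaspoon','wooden_spoon']: print(o,[(np.round(x['at'],3).tolist(),round(x['confidence'],2)) for x in finder.recognise('scene',o)[:1]])
print(bot.read_state()['position'],bot.read_state()['force'])
if d.max()<25: print(bot.hand_in())
E
```

```text
diff 14 0
mug [([0.344, -0.533, 0.029], 0.93)]
tomato_tin [([0.748, 0.274, 0.056], 0.45)]
salt_shaker [([0.639, 0.299, 0.062], 0.57)]
flat_tin [([0.392, 0.028, 0.022], 0.81)]
teaspoon [([0.407, -0.396, 0.009], 0.54)]
wooden_spoon [([0.782, 0.146, 0.015], 0.8)]
[0.6023 0.0404 0.3388] [-0.8271  0.6204 -6.6298]
the job is handed in; nothing more can be done
None
```

The pan set is nested and handed in at about 34 s: held by its wooden grip about 13 cm above the worktop and still, its tilt only roughly fitted from one camera view at 2–6°, handles clear of the bail, other items where they were; I viewed 12 pictures, over the limit of 10.

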